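# Square the maple block into the corner of the bench board

## Task

The hollowed maple block lies askew on the plywood squaring board. Push it with the fingers, without pinching or lifting it, into the corner for marking out: its long side flat against the fence and its end up against the pegged end stop. Leave the cork sanding block at the other end of the board and the other loose things round it where they are, and take the hand clear.

Things in the scene. Friction and masses are not known exactly. Their poses are not given: they have to be found in the camera images.
- board: plywood squaring board, fixed to the bench, 180 x 440 mm, 12 mm thick, its upper face 12 mm above the bench. Origin: centre of its underside. x runs across it to the fence, y along the fence, z up. The fence is a straight wooden strip on the far (+x) edge, 24 mm wide, as long as the board and 24 mm high above the upper face; its inner face is the plane x = 66 mm of the board's frame.
- end_stop: end stop, fixed on the board: a wooden bar 24 mm thick (its y), 90 mm long (its x) and 24 mm high, square to the fence, with two round peg heads on top. It stands at one end of the board or the other (y = +200 or -200 mm in the board's frame; which end varies). Origin: centre of its underside, on the board's upper face; axes parallel to the board's. The face that counts is the one towards the middle of the board, 12 mm from the origin.
- maple_block: loose wooden block with a scooped hollow in its top, 45 mm wide (x), 140 mm long (y), 35 mm high (z), about 0.13 kg. It lies on the board, its length within about 15 degrees of the fence's direction. Origin: centre of its underside.
- sanding_block: plain cork sanding block without a hollow, loose, 39 x 72 x 27 mm (x, y, z), lying on the board at the end away from the stop, its length roughly across the board. To be left alone. Origin: centre of its underside.
- plane: small bronze finger plane, loose, 27 x 60 x 36 mm, on the leather mat behind the fence. To be left alone. Origin: centre of its underside.
- dropper: small dropper bottle, loose, 32 mm across, 88 mm high, standing on the leather mat behind the fence. To be left alone. Origin: centre of its underside.
- needle_file: thin flat steel file, loose, 163 x 10 x 6 mm, lying on the bench along the near edge of the board, 6 mm high. To be left alone. Origin: centre of its underside.
- glue: glue bottle, loose, 49 mm across, 156 mm high, standing on the bench to the left of the board. To be left alone. Origin: centre of its underside.

How it is judged:
By the outcome, as a careful person would: the job done as asked, in the order asked, and still so for the second after the job is handed in, with the robot touching nothing.
It also fails if it takes over 38 s, if anything falls off the work surface, if the arm or the gripper's body presses on something with over 40 N, if the wrist force passes 120 N, or if a joint passes its speed limit or range.

## Robot

A 6-joint arm with a two-finger parallel gripper is mounted at the origin on a cart in front of the work surface, level with it; the furniture and walls round the work are solid. World frame = base frame: x ahead of the robot, y to its left, z up, the work surface at z = 0. Lengths are in mm, angles in rad, forces in N, time in s.
With the tool pointing down it reaches from about 425 to 925 mm from the base axis. Payload 12.5 kg.
Tool frame: the origin (TCP) lies where the fingers leave the gripper's body, on its centre line; the fingertips stand env.tcp_to_tips ahead of it and the grasp point (between the pads) lies 54 mm ahead of it (env.tcp_to_tips is the distance from the TCP to the fingertips, in mm); y points along the fingers, z is the direction in which the jaws open and shut, and the axes are right-handed (so a half turn about y gives the same grasp; the last joint's range is limited). The gripper opens to 85 mm and grips with 20 to 120 N. Pads are 22 mm wide; open, the fingers measure 114 mm over their backs; the gripper's body (76 mm by 85 mm) begins 54 mm behind the grasp point. The pads swing forward as they close: fully open they stand 13 mm farther back than shut.
Start: joints at [-1.345, 0.491, 1.559, -0, 1.092, -0.106], TCP at [203.612, -590.913, 303.927] pointing down, gripper open.
Joint ranges: [-3.1, 3.1], [-0.84, 2.19], [0.05, 2.79], [-1.13, 4.28], [0.06, 2.93], [-2.69, 2.69]. Speed limits (rad/s): [2.22, 2.22, 2.79, 3.14, 3.14, 3.14].

## Interface

Orientations are given as a unit quaternion [w, x, y, z].
In Python, from bench import env gives the robot as it stands. The module is installed in compiled form; this text tells all that it offers.
- The arm moves only by the tool servo_tool, never from a script. Its argument "motion" is text: rows parted by semicolons, each of 5 numbers parted by spaces: the opening, from 0 (shut) to 1 (fully open), then the shift along the world's x, y, z scaled (see below), then the turn about the world's z scaled (see below). A call has exactly 8 rows; each row shifts and turns the commanded pose from where the row before left it; what a row does not reach is not made up. The controller multiplies each number of a shift by 0.04 m and each number of a turn by 4 degrees. A row lasts 1/12 s, in which the tool goes at most 41.7 mm and 7.16 degrees, less where a joint would pass 70% of its speed; a pose out of reach is approached as far as the arm can. A call with a number of a shift or a turn outside -1 to 1 is refused whole. A call with a gripper value outside its range is refused whole. The fingers move at their own pace and stop on an object; the grip force is fixed at half the most. Time passes only in rows, so rows that do not move let the fingers close, or fill a call up. It gives the time, the measured TCP pose, the force and the opening at its end, in the units of the state.
- env.get_state(): the state, without advancing time (a new reading comes with each control period).
- env.camera(name): name is "scene" or "top" or "wrist"; returns a dict with "img" (384x512x3 uint8, red, green, blue), "intrinsics" (3x3 intrinsics, pixels), "R" (3x3) and "t" (3): a world point X has camera coordinates R X + t; the wrist camera has in their place "tool_from_camera" (4x4, takes a point from camera to tool coordinates, whose origin is the TCP and whose axes are the tool frame's). Camera axes: x right, y down, z forward; pixel columns grow to the right and rows downward; lengths in mm; the calibration is good to about 2 mm. A picture is of the moment at which its call begins: read the wrist's pose just before it. There is no depth.
- env.job_done(): hands the job in, once; it reports no verdict.
The state is a dict: "time": time; "joint_pos": joint angles; "qd": joint speeds; "joint_torque": joint torques, N m; "eef_pos": TCP position; "ee_rot": TCP orientation; "force": force on the tool from outside, world axes, zero at the start; "wrist_torque": the same for the moment, N m; "gripper_width": opening from 0.0 (shut) to 1.0 (fully open).
Only numpy, scipy, OpenCV 4.12 (cv2) and the standard library are available. Lean on these libraries where they do the work, as an engineer would, in place of code of your own. Each camera call takes 0.05 s, during which the arm holds its last target.

## Working session

There is one attempt and no reset: what is moved stays moved. The work goes in short steps, Python scripts to look and compute and a tool call to move; the robot and the scene stay as the last step left them, time stands still between calls to the robot, and variables do not carry over. Pictures are saved under pics/ and viewed, and the job is handed in when it is done.

Besides the shell and the picture viewer there is one more tool, called after ">>>" by a JSON object that holds its "name" and its "arguments", one argument or row to a line. servo_tool: Moves the arm, as the interface text tells. Its arguments: {"type":"object","properties":{"motion":{"type":"string"}},"required":["motion"]}

```bash
mkdir -p pics
python3 - <<'E'
from bench import env
import cv2,pickle
s=env.get_state();print(s,env.tcp_to_tips)
for n in("scene","top"):
    c=env.camera(n);cv2.imwrite(f"pics/{n}0.png",c["img"][:,:,::-1]);pickle.dump(c,open(n+"0.pkl","wb"));print(n,c["intrinsics"],c["R"],c["t"])
E
```

```text
{'time': 0.0, 'joint_pos': array([-1.34457725e+00,  4.91560182e-01,  1.55943694e+00, -1.08666946e-05,
        1.09167563e+00, -1.05592850e-01]), 'qd': array([ 8.84691692e-04, -7.22439380e-05, -1.65051115e-03,  6.71289504e-04,
       -1.98582810e-05, -1.85512987e-03]), 'joint_torque': array([-3.61947659e-04, -6.18453526e+01, -2.61593878e+01, -1.88661102e-04,
        4.06707230e-03,  2.52022659e-06]), 'eef_pos': array([ 203.59137308, -590.76742855,  303.3316101 ]), 'ee_rot': array([ 0.11675111, -0.11680395,  0.69777818, -0.69701623]), 'force': array([-0.02240398, -0.81852192,  0.91126923]), 'wrist_torque': array([ 0.03364386, -0.00128506, -0.02879316]), 'gripper_width': 0.9977865319331339} 72.6
scene [[450.34089336   0.         255.3561345 ]
 [  0.         450.34089336 195.3996031 ]
 [  0.           0.           1.        ]] [[-0.46236914 -0.88632882 -0.0252189 ]
 [-0.38202975  0.22479783 -0.89639233]
 [ 0.80016751 -0.40482978 -0.44254355]] [472.55894041 210.40254862 676.68518783]
top [[377.26959794   0.         247.81435589]
 [  0.         377.26959794 190.2722033 ]
 [  0.           0.           1.        ]] [[ 0.18752579 -0.98224355  0.00562939]
 [-0.95484759 -0.18363397 -0.23354795]
 [ 0.23043471  0.03842105 -0.97232899]] [121.4447193  620.92026347 770.43820534]
```

```bash
sleep 0; ls pics
```

```text
scene0.png
top0.png
```

View pics/scene0.png

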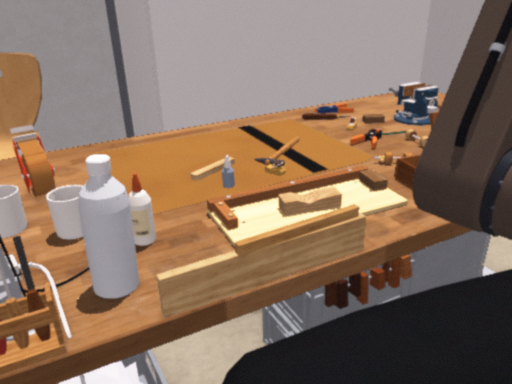

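View pics/top0.png

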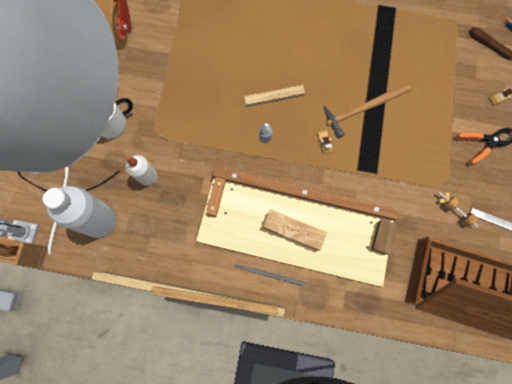

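The top view shows the board with the fence on its far side, running from (215,175) to (395,215). The end stop is at the left (215,197), the sanding block at the right (382,236) and the maple block at (294,230). I'll enlarge it.

Run:
```python
import cv2
a=cv2.imread("pics/top0.png")[160:295,190:405];cv2.imwrite("pics/top0c.png",cv2.resize(a,None,fx=3.7,fy=3.7,interpolation=cv2.INTER_CUBIC))
a=cv2.imread("pics/scene0.png")[160:280,200:415];cv2.imwrite("pics/scene0c.png",cv2.resize(a,None,fx=3.7,fy=3.7,interpolation=cv2.INTER_CUBIC))
```

```text
(no output)
```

View pics/top0c.png

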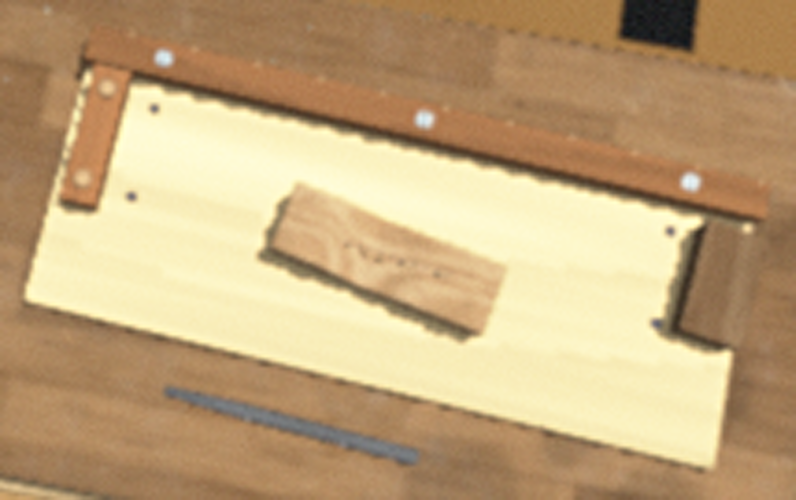

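View pics/scene0c.png

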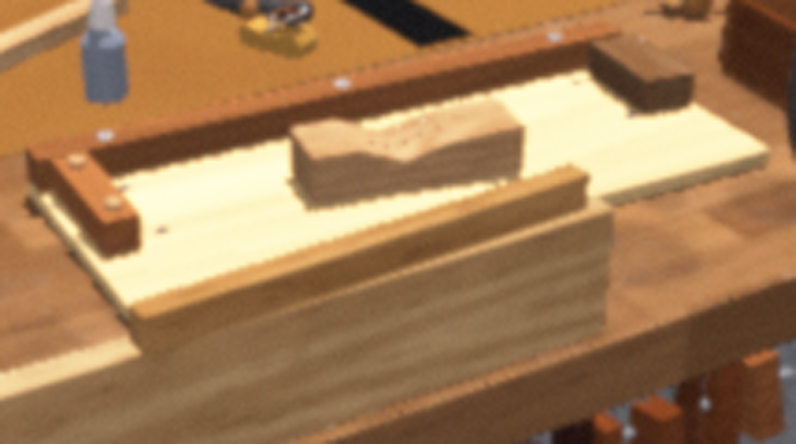

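```bash
cat > h.py <<'E'
import numpy as np,pickle
def ray(c,u,v,z):
    R,t,K=c["R"],c["t"],c["intrinsics"]
    C=-R.T@t; d=R.T@np.linalg.inv(K)@np.array([u,v,1.]); return C+d*(z-C[2])/d[2]
def proj(c,X):
    p=c["R"]@np.asarray(X,float)+c["t"]; p=c["intrinsics"]@p; return p[:2]/p[2]
E
python3 - <<'E'
from h import *
np.set_printoptions(precision=1,suppress=True)
c=pickle.load(open("top0.pkl","rb"))
f=lambda x,y,z:ray(c,190+(x+.5)/3.7-.5,160+(y+.5)/3.7-.5,z)
P={"boardNL":(25,300,12),"boardNR":(712,468,12),"fenceOL":(88,35,36),"fenceOR":(768,183,36),"fenceIR":(763,219,36),"fenceIL":(135,76,36),
"st in fence":(130,70,36),"st in near":(98,208,36),"st out near":(62,203,36),
"bl FL":(298,183,47),"bl FR":(505,267,47),"bl NR":(480,336,47),"bl NL":(273,250,47),
"sandFL":(703,222,39),"sandNL":(682,332,39),"sandNR":(735,348,39),"fileL":(167,391,6),"fileR":(418,458,6)}
W={k:f(*v) for k,v in P.items()}
for k,v in W.items():print(k,v)
an=lambda a,b:np.degrees(np.arctan2(*(W[a]-W[b])[[1,0]]))
print(an("boardNL","boardNR"),an("fenceOL","fenceOR"),an("fenceIL","fenceIR"),an("bl FL","bl FR"),an("bl NL","bl NR"),an("st in fence","st in near"))
n=lambda a,b:np.linalg.norm(W[a]-W[b])
print(n("boardNL","boardNR"),n("fenceOL","fenceOR"),n("bl FL","bl FR"),n("bl FL","bl NL"),n("bl FR","bl NR"),n("fenceOR","fenceIR"))
s=pickle.load(open("scene0.pkl","rb"))
g=lambda x,y,z:ray(s,200+(x+.5)/3.7-.5,160+(y+.5)/3.7-.5,z)
print("scene: blk near-left bottom",g(316,207,12),"near-right bottom",g(520,176,12),"near right top",g(521,127,47),"near left top",g(310,160,47))
print("scene stop in near bottom",g(138,249,12), "in near top",g(138,226,36),"boardNR",g(765,150,12),"fence top left rail",g(100,145,36))
E
```

```text
boardNL [460.3 333.4  12. ]
boardNR [ 439.3 -102.6   12. ]
fenceOL [631.1 327.3  36. ]
fenceOR [ 617.1 -110.4   36. ]
fenceIR [ 593.7 -109.6   36. ]
fenceIL [610.1 292.3  36. ]
st in fence [613.4 296.2  36. ]
st in near [522.6 297.8  36. ]
st out near [521.5 320.4  36. ]
bl FL [559.4 178.8  47. ]
bl FR [532.   46.1  47. ]
bl NR [488.  55.  47.]
bl NL [515.7 186.5  47. ]
sandFL [584.2 -72.1  39. ]
sandNL [514.4 -66.8  39. ]
sandNR [510.9 -99.4  39. ]
fileL [422.2 234.9   6. ]
fileR [411.5  74.7   6. ]
87.23727848300565 88.17010479400781 87.66457828805932 78.34062634344376 78.11084954247441 -1.017405454296379
436.45164051636254 437.9080289905486 135.5293185039173 44.42538003263874 44.9469531595219 23.348557913449962
scene: blk near-left bottom [515.6 188.9  12. ] near-right bottom [486.2  58.9  12. ] near right top [485.2  61.5  47. ] near left top [512.4 195.1  47. ]
scene stop in near bottom [524.1 304.1  12. ] in near top [509.7 309.8  36. ] boardNR [436.7 -96.   12. ] fence top left rail [614.1 286.3  36. ]
```

Run:
```python
from h import *
from scipy.spatial.transform import Rotation as Ro
np.set_printoptions(precision=3,suppress=True)
q=np.array([ 0.11675111, -0.11680395,  0.69777818, -0.69701623])
print(Ro.from_quat(q[[1,2,3,0]]).as_matrix())
c=pickle.load(open("top0.pkl","rb"));s=pickle.load(open("scene0.pkl","rb"))
for z in (0,40,80,100,120):print(z,ray(c,284,311,z),ray(s,366,219,z), ray(c,92,274,z))
print("dropper base",ray(c,267,139,0),ray(s,229,187,0),"glue",ray(s,147,243,0),"big bottle",ray(s,115,290,0),"plane",ray(c,327,150,0))
print("box", ray(c,420,240,60))
```

```text
[[-0.945 -0.     0.326]
 [-0.326  0.001 -0.945]
 [-0.    -1.    -0.001]]
0 [343.798 105.911   0.   ] [429.702  29.418   0.   ] [341.287 554.774   0.   ]
40 [345.981 110.29   40.   ] [375.917  78.705  40.   ] [343.583 539.057  40.   ]
80 [348.165 114.668  80.   ] [322.132 127.992  80.   ] [345.879 523.34   80.   ]
100 [349.257 116.857 100.   ] [295.24  152.636 100.   ] [347.027 515.481 100.   ]
120 [350.349 119.046 120.   ] [268.347 177.279 120.   ] [348.175 507.623 120.   ]
dropper base [743.89  216.467   0.   ] [740.481 224.679   0.   ] glue [577.23  487.545  -0.   ] big bottle [450.847 580.183  -0.   ] plane [743.567  63.829  -0.   ]
box [ 550.98  -157.878   60.   ]
```

>>> {"name": "servo_tool", "arguments": {
  "motion": "0.99 0.8 0.5 0 -0.66; 0.99 0.8 0.5 0 -0.66; 0.99 0.8 0.5 0 -0.66; 0.99 0.8 0.5 0 -0.66; 0.99 0.8 0.5 0 -0.66; 0.99 0.8 0.5 0 -0.66; 0.99 0.8 0.5 0 -0.66; 0.99 0.8 0.5 0 -0.66"
}}

```text
time: 0.77
eef_pos: [461.0, -429.6, 303.7]
ee_rot: [-0.014, 0.014, 0.707, -0.707]
force: [-0.6, -1.1, -1.2]
gripper_width: 0.99
```

>>> {"name": "servo_tool", "arguments": {
  "motion": "0.99 0 1 0 0; 0.99 0 1 0 0; 0.99 0 1 0 0; 0.99 0 1 0 0; 0.99 0 1 0 0; 0.99 0 1 0 0; 0.99 0 1 0 0; 0.99 0 1 0 0"
}}

```text
time: 1.43
eef_pos: [459.1, -109.1, 303.8]
ee_rot: [0.013, -0.013, -0.707, 0.707]
force: [1.4, -0.2, -0.1]
gripper_width: 0.992
```

>>> {"name": "servo_tool", "arguments": {
  "motion": "0.99 0.1 1 0 0; 0.99 0.1 1 0 0; 0.99 0 1 0 0; 0.99 0 1 0 0; 0.99 0 1 0 0; 0.99 0 0.65 0 0; 0.99 0 0 0 0; 0.99 0 0 0 0"
}}

```text
time: 2.1
eef_pos: [467.3, 116.2, 303.7]
ee_rot: [0.012, -0.012, -0.707, 0.707]
force: [-0.6, -0.3, 0.2]
gripper_width: 0.991
```

Run:
```python
from bench import env
import cv2,pickle
s=env.get_state();print(s["eef_pos"],s["ee_rot"])
for n in("wrist","top"):
    c=env.camera(n);cv2.imwrite(f"pics/{n}1.png",c["img"][:,:,::-1]);c["s"]=s;pickle.dump(c,open(n+"1.pkl","wb"))
    if n=="wrist":print(c["tool_from_camera"])
```

```text
[467.3345336  116.1738058  303.70344736] [ 0.01214758 -0.01182463 -0.70692764  0.70708269]
[[ 8.08521743e-04  9.47821788e-01  3.18799632e-01 -8.07386971e+01]
 [ 4.31243652e-04 -3.18800037e-01  9.47821898e-01 -7.06016761e+01]
 [ 9.99999580e-01 -6.28854296e-04 -6.66498890e-04 -1.32932877e+00]
 [ 0.00000000e+00  0.00000000e+00  0.00000000e+00  1.00000000e+00]]
```

View pics/wrist1.png

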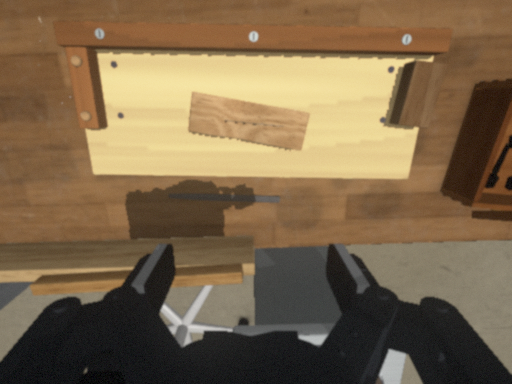

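The wrist view shows the fence nearly level across the image, its inner edge at row ~50. The stop's inner face is at column ~103, and the maple block's corners are at about (192,93), (309,112), (302,150) and (189,131).

```bash
cat >> h.py <<'E'
from scipy.spatial.transform import Rotation as Ro
def wcam(c):
    q=c["s"]["ee_rot"];T=np.eye(4);T[:3,:3]=Ro.from_quat(q[[1,2,3,0]]).as_matrix();T[:3,3]=c["s"]["eef_pos"]
    M=np.linalg.inv(T@c["tool_from_camera"]);return dict(R=M[:3,:3],t=M[:3,3],intrinsics=c["intrinsics"])
E
python3 - <<'E'
import cv2
a=cv2.imread("pics/wrist1.png")
cv2.imwrite("pics/w1a.png",cv2.resize(a[10:190,50:250],None,fx=4,fy=3.3,interpolation=cv2.INTER_CUBIC))
cv2.imwrite("pics/w1b.png",cv2.resize(a[10:190,250:450],None,fx=4,fy=3.3,interpolation=cv2.INTER_CUBIC))
E
```

```text
(no output)
```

View pics/w1a.png

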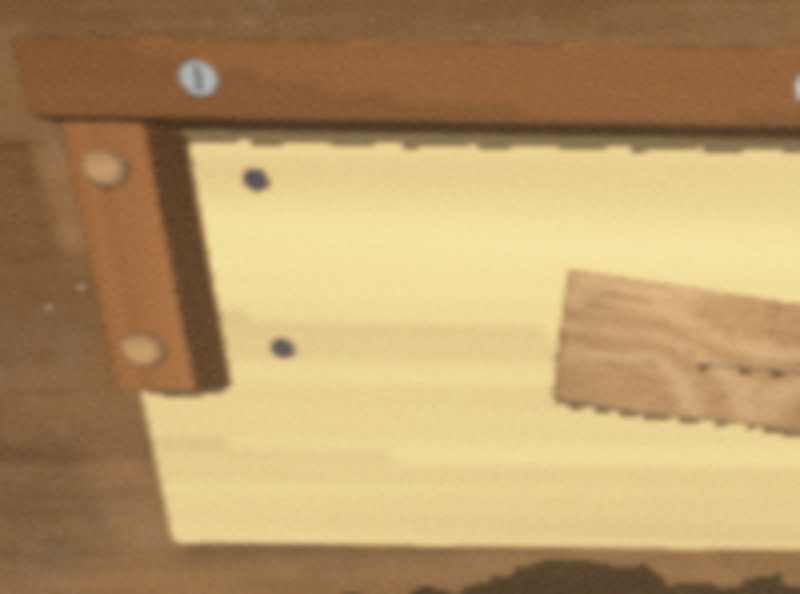

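View pics/w1b.png

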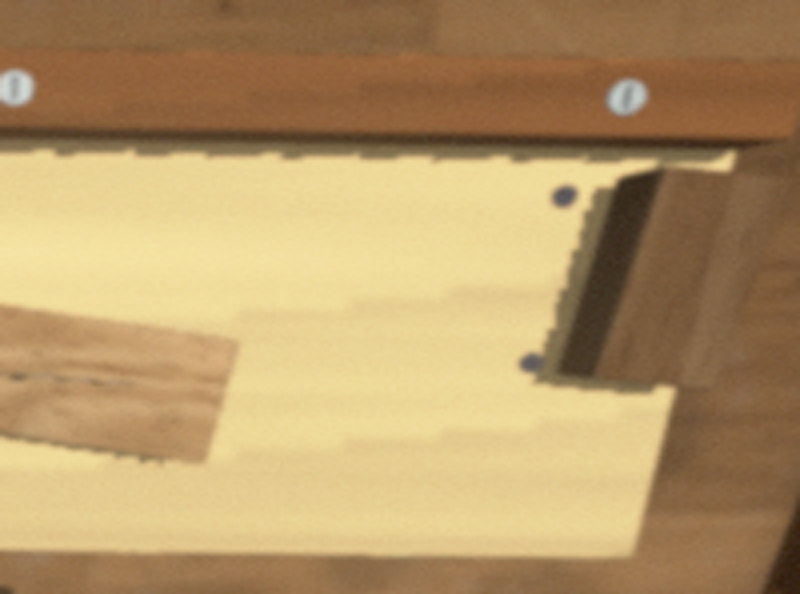

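Run:
```python
from h import *
np.set_printoptions(precision=1,suppress=True)
c=wcam(pickle.load(open("wrist1.pkl","rb")))
def f(ab,x,y,z):return ray(c,(50 if ab=='a' else 250)+(x+.5)/4-.5,10+(y+.5)/3.3-.5,z)
P={"fIL":('a',30,116,36),"fIR":('b',792,138,36),"fOL":('a',15,40,36),"fOR":('b',800,60,36),"bNL":('a',174,542,12),"bNR":('b',633,556,12),
"stIF":('a',147,124,36),"stIN":('a',194,391,36),"stIFb":('a',190,133,12),"stINb":('a',229,382,12),
"FL":('a',569,270,47),"NL":('a',556,400,47),"FR":('b',239,342,47),"NR":('b',206,462,47),
"sFL":('b',660,170,39),"sNL":('b',600,378,39),"sFLb":('b',615,180,12),"sNLb":('b',558,375,12)}
W={k:f(*v) for k,v in P.items()}
for k,v in W.items():print(k,v)
an=lambda a,b:np.degrees(np.arctan2(*(W[a]-W[b])[[1,0]]));n=lambda a,b:np.linalg.norm(W[a]-W[b])
for p in [("fIL","fIR"),("fOL","fOR"),("bNL","bNR"),("FL","FR"),("NL","NR"),("stIF","stIN"),("FL","NL"),("FR","NR")]:print(p,an(*p),n(*p))
print("ctr",sum(W[k] for k in("FL","FR","NL","NR"))/4)
```

```text
fIL [615.7 328.9  36. ]
fIR [ 593.8 -109.8   36. ]
fOL [638.1 327.1  36. ]
fOR [ 617.2 -107.3   36. ]
bNL [460.3 336.3  12. ]
bNR [ 439.  -101.9   12. ]
stIF [612.2 296.7  36. ]
stIN [523.5 302.6  36. ]
stIFb [613.4 297.3  12. ]
stINb [524.8 303.7  12. ]
FL [561.2 180.9  47. ]
NL [517.4 189.3  47. ]
FR [532.6  46.1  47. ]
NR [490.3  54.6  47. ]
sFL [584.8 -72.5  39. ]
sNL [515.7 -65.4  39. ]
sFLb [584.8 -74.3  12. ]
sNLb [514.7 -66.   12. ]
('fIL', 'fIR') 87.1347479638424 439.23712682493414
('fOL', 'fOR') 87.24389005150437 434.9132612511469
('bNL', 'bNR') 87.21549032066729 438.66535915923396
('FL', 'FR') 78.02170865697373 137.7786678345865
('NL', 'NR') 78.60642660596399 137.39454932461823
('stIF', 'stIN') -3.8095103785952595 88.86955574308979
('FL', 'NL') -10.921218467208037 44.578006065113655
('FR', 'NR') -11.40610267440908 43.17045039885448
ctr [525.4 117.7  47. ]
```

>>> {"name": "servo_tool", "arguments": {
  "motion": "0.99 -0.06 -0.05 -0.9 -0.19; 0.99 0 0 -0.9 0; 0.99 0 0 -0.9 0; 0.99 0 0 -0.9 0; 0.99 0 0 -0.9 0; 0.99 0 0 -0.6 0; 0.99 0 0 -0.2 0; 0.99 0 0 0 0"
}}

```text
time: 2.87
eef_pos: [464.9, 112.0, 90.5]
ee_rot: [0.02, -0.017, -0.707, 0.707]
force: [0.4, -0.1, 1.0]
gripper_width: 0.989
```

```bash
cat > look.py <<'E'
from bench import env
import cv2,pickle,sys
k=sys.argv[1]
s=env.get_state();print(s["time"],s["eef_pos"],s["ee_rot"],s["force"],env.tcp_to_tips)
for n in sys.argv[2:]:
    c=env.camera(n);cv2.imwrite(f"pics/{n}{k}.png",c["img"][:,:,::-1]);c["s"]=s;pickle.dump(c,open(f"{n}{k}.pkl","wb"))
    if n=="scene":cv2.imwrite(f"pics/{n}{k}c.png",cv2.resize(c["img"][120:280,200:415,::-1],None,fx=3.7,fy=3.7,interpolation=cv2.INTER_CUBIC))
E
python3 look.py 2 scene wrist
```

```text
2.8667 [464.90983257 111.98970035  90.51778606] [ 0.01954145 -0.0170859  -0.70667023  0.70706675] [ 0.41388532 -0.07703409  1.04008292] 72.6
```

View pics/scene2c.png

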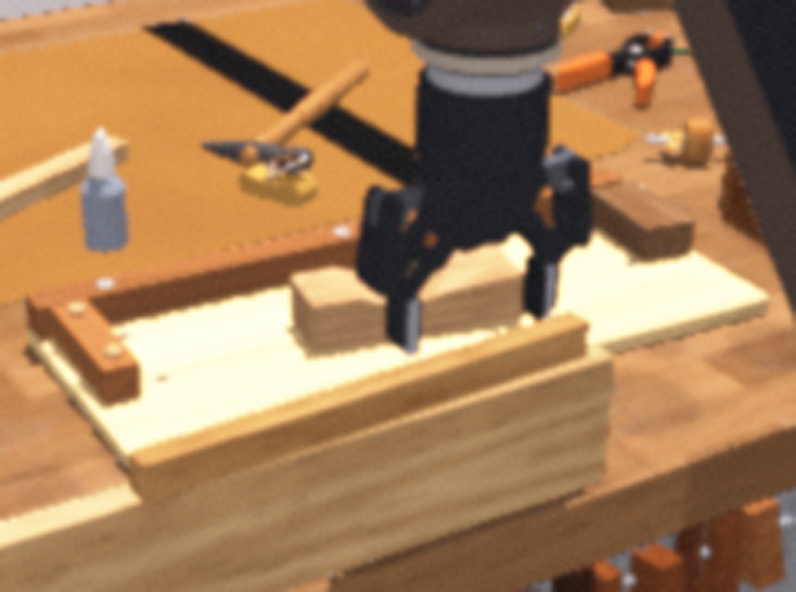

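View pics/wrist2.png

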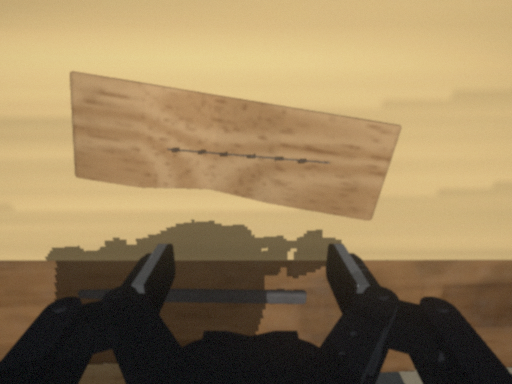

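Run:
```python
from h import *
np.set_printoptions(precision=1,suppress=True)
s=pickle.load(open("scene2.pkl","rb"))
for z in (12,20,30,40):
  print(z,[ray(s,200+x/3.7,120+y/3.7,z) for x,y in((390,345),(412,352),(533,316))])
c=wcam(pickle.load(open("wrist2.pkl","rb")))
for z in (18,30): print(z,[ray(c,u,v,z) for u,v in ((165,245),(335,245))])
```

```text
12 [array([501.9, 143.7,  12. ]), array([487.9, 137.2,  12. ]), array([488.8,  45.8,  12. ])]
20 [array([489.7, 152. ,  20. ]), array([475.9, 145.5,  20. ]), array([476.8,  55.7,  20. ])]
30 [array([474.5, 162.2,  30. ]), array([460.9, 155.9,  30. ]), array([461.9,  67.9,  30. ])]
40 [array([459.2, 172.5,  40. ]), array([446. , 166.3,  40. ]), array([446.9,  80.2,  40. ])]
18 [array([466.4, 164.6,  18. ]), array([461. ,  62.5,  18. ])]
30 [array([473.1, 159.9,  30. ]), array([468.1,  66.4,  30. ])]
```

>>> {"name": "servo_tool", "arguments": {
  "motion": "0.99 0 0 -0.27 0; 0.99 0.25 -0.012 0 0; 0.99 0.2 -0.01 0 0; 0.99 0.2 -0.01 0 0; 0.99 0.2 -0.01 0 0; 0.99 0.2 -0.01 0 0; 0.99 0.2 -0.01 0 0; 0.99 0.2 -0.01 0 0"
}}

```text
time: 3.63
eef_pos: [524.1, 110.2, 81.3]
ee_rot: [0.018, -0.018, -0.707, 0.707]
force: [-1.4, 0.4, 0.5]
gripper_width: 0.989
```

```bash
python3 look.py 3 scene wrist
```

```text
3.6333 [524.07451117 110.17181185  81.3311655 ] [ 0.01763472 -0.01775352 -0.70685688  0.70691384] [-1.42065145  0.41288232  0.46897328] 72.6
```

View pics/wrist3.png

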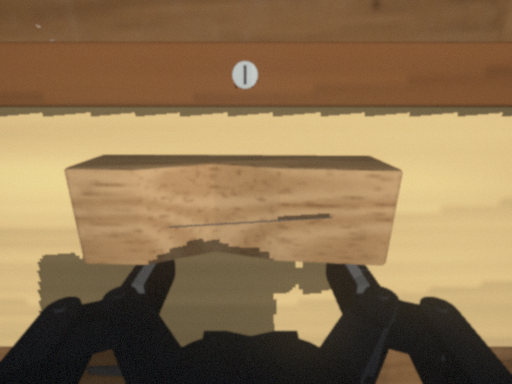

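>>> {"name": "servo_tool", "arguments": {
  "motion": "0.99 0.1 -0.005 0 0; 0.99 0.1 -0.005 0 0; 0.99 0.1 -0.005 0 0; 0.99 0.1 -0.005 0 0; 0.99 0.1 -0.005 0 0; 0.99 0.05 -0.002 0 0; 0.99 0.04 -0.002 0 0; 0.99 0.03 0 0 0"
}}

```text
time: 4.4
eef_pos: [548.1, 109.0, 81.1]
ee_rot: [0.018, -0.018, -0.707, 0.707]
force: [0.1, 0.6, -0.5]
gripper_width: 0.989
```

```bash
python3 look.py 4 wrist
```

```text
4.4 [548.09913358 109.01972191  81.11532835] [ 0.01776942 -0.01766923 -0.70684725  0.70692221] [ 0.12239916  0.59379002 -0.49471935] 72.6
```

View pics/wrist4.png

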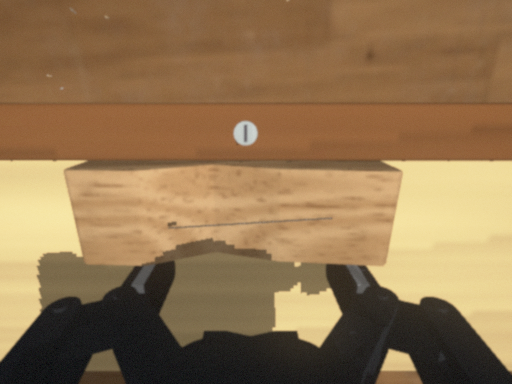

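>>> {"name": "servo_tool", "arguments": {
  "motion": "0.99 0.03 0 0 0; 0.99 0.03 0 0 0; 0.99 0.03 0 0 0; 0.99 0.02 0 0 0; 0.99 0 0 0 0; 0.99 0 0 0 0; 0.99 0 0 0 0; 0.99 0 0 0 0"
}}

```text
time: 5.12
eef_pos: [550.2, 109.0, 81.0]
ee_rot: [0.019, -0.015, -0.707, 0.707]
force: [-11.8, -1.7, 7.1]
gripper_width: 0.991
```

Run:
```python
from h import *
np.set_printoptions(precision=1,suppress=True)
c=wcam(pickle.load(open("wrist4.pkl","rb")))
for u,v in((66,169),(401,169),(387,264),(84,264)):print(ray(c,u,v,47))
print(ray(c,10,159,36),ray(c,500,159,36))
```

```text
[607.  181.1  47. ]
[600.2  47.5  47. ]
[556.2  48.2  47. ]
[563.2 184.8  47. ]
[610.4 212.1  36. ] [599.5  -1.2  36. ]
```

>>> {"name": "servo_tool", "arguments": {
  "motion": "0.99 -0.15 0 0 0; 0.99 -0.3 0 0 0; 0.9 0 -0.2 0.7 0; 0.7 0.2 -0.5 0.7 0; 0.4 0.5 -0.6 0.5 0; 0 0.4 -0.6 0 0; 0 0.4 -0.4 0 0; 0 0 0 0 0"
}}

```text
time: 5.78
eef_pos: [596.9, 14.2, 157.8]
ee_rot: [0.017, -0.02, -0.707, 0.707]
force: [-1.3, -0.1, -0.7]
gripper_width: 0.186
```

>>> {"name": "servo_tool", "arguments": {
  "motion": "0 -0.47 -0.05 0 0; 0 0 0 0 0; 0 0 0 -0.3 0; 0 0 0 -0.6 0; 0 0 0 -0.5 0; 0 0 0 -0.2 0; 0 0 0 0 0; 0 0 0 0 0"
}}

```text
time: 6.45
eef_pos: [575.7, 15.3, 93.3]
ee_rot: [0.018, -0.017, -0.707, 0.707]
force: [-0.4, -0.2, 0.1]
gripper_width: -0.002
```

```bash
python3 look.py 5 scene wrist
```

```text
6.45 [575.69809427  15.31358699  93.3174954 ] [ 0.0177291  -0.01748142 -0.7068631   0.70691204] [-0.39098467 -0.15894726  0.09035288] 72.6
```

View pics/scene5c.png

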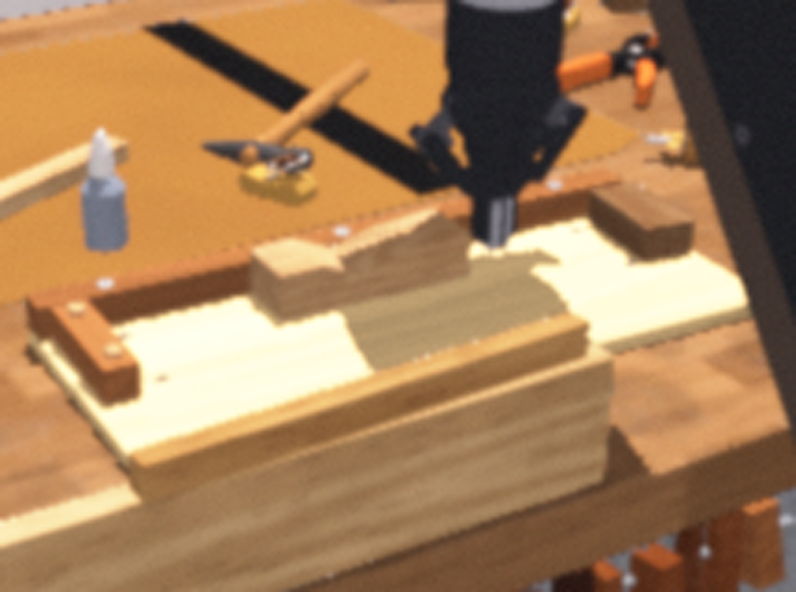

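View pics/wrist5.png

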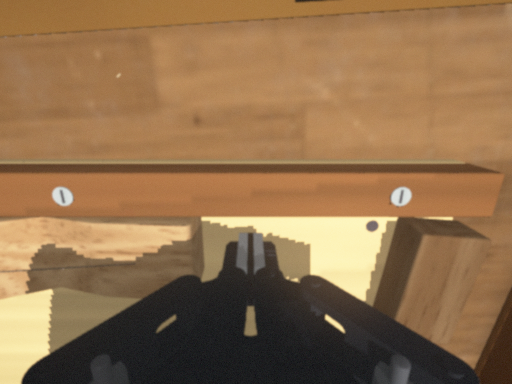

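>>> {"name": "servo_tool", "arguments": {
  "motion": "0 0.012 0.2 0 0; 0 0.011 0.2 0 0; 0 0.012 0.22 0 0; 0 0.012 0.22 0 0; 0 0.012 0.22 0 0; 0 0.012 0.22 0 0; 0 0.012 0.22 0 0; 0 0.01 0.2 0 0"
}}

```text
time: 7.22
eef_pos: [579.3, 84.2, 93.1]
ee_rot: [0.018, -0.018, -0.707, 0.707]
force: [0.0, -0.6, -0.4]
gripper_width: -0.002
```

```bash
python3 look.py 6 top wrist; python3 -c "
import cv2
a=cv2.imread('pics/top6.png')[160:295,190:405];cv2.imwrite('pics/top6c.png',cv2.resize(a,None,fx=3.7,fy=3.7,interpolation=cv2.INTER_CUBIC))"
```

```text
7.2167 [579.34475759  84.15520608  93.11347286] [ 0.01758167 -0.01755855 -0.7068527   0.70692422] [ 0.01225111 -0.61120355 -0.40119942] 72.6
```

View pics/wrist6.png

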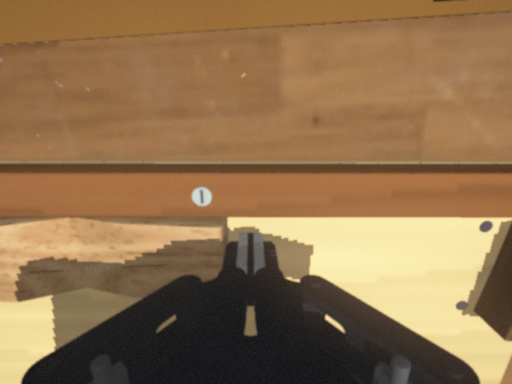

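View pics/top6c.png

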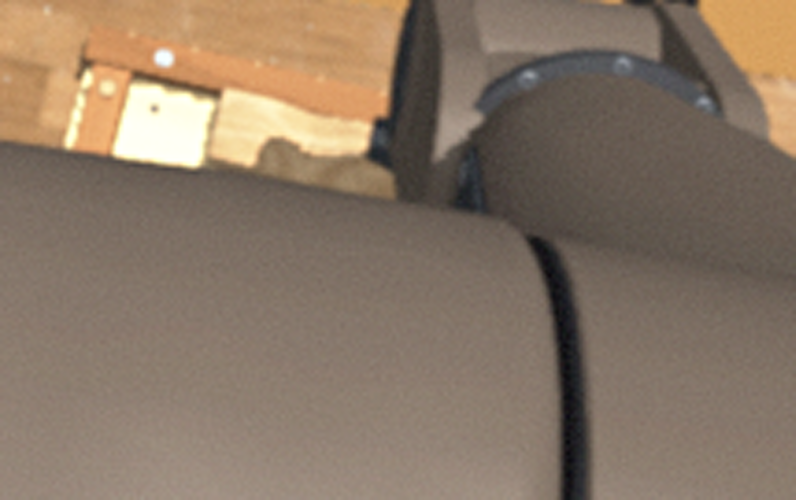

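Run:
```python
from h import *
c=pickle.load(open("top6.pkl","rb"))
for x,y in((220,88),(208,163)):print(ray(c,190+x/3.7,160+y/3.7,47))
```

```text
[609.08446234 236.31254661  47.        ]
[560.64124179 234.66633417  47.        ]
```

>>> {"name": "servo_tool", "arguments": {
  "motion": "0 0.01 0.2 0 0; 0 0.01 0.2 0 0; 0 0.01 0.2 0 0; 0 0.01 0.2 0 0; 0 0.01 0.2 0 0; 0 0.01 0.2 0 0; 0 0.005 0.1 0 0; 0 0.002 0.05 0 0"
}}

```text
time: 7.98
eef_pos: [582.0, 137.9, 93.1]
ee_rot: [0.017, -0.017, -0.707, 0.707]
force: [-1.0, -0.7, 0.1]
gripper_width: -0.002
```

>>> {"name": "servo_tool", "arguments": {
  "motion": "0 0.002 0.05 0 0; 0 0.002 0.05 0 0; 0 0 0.04 0 0; 0 0 0.03 0 0; 0 0 0.03 0 0; 0 0 0 0 0; 0 0 0 0 0; 0 0 0 0 0"
}}

```text
time: 8.65
eef_pos: [582.0, 144.4, 93.1]
ee_rot: [0.018, -0.017, -0.707, 0.707]
force: [-1.2, -4.7, 0.9]
gripper_width: 0.002
```

>>> {"name": "servo_tool", "arguments": {
  "motion": "0 0 0.03 0 0; 0 0 0.03 0 0; 0 0 0 0 0; 0 0 0 0 0; 0 0 -0.1 0 0; 0 0 -0.3 0 0; 0.2 0 -0.4 0.5 0; 0.5 -0.5 0 0.8 0"
}}

```text
time: 9.32
eef_pos: [563.5, 112.9, 143.4]
ee_rot: [0.019, -0.018, -0.707, 0.707]
force: [-1.0, -0.2, 2.1]
gripper_width: 0.273
```

>>> {"name": "servo_tool", "arguments": {
  "motion": "0.7 -0.7 0.3 0.7 0; 0.99 -0.8 0.5 0.5 0; 0.99 -0.6 0.6 0 0; 0.99 -0.6 0.7 0 0; 0.99 0 0.7 0 0; 0.99 0 0 0 0; 0.99 0 0 0 0; 0.99 0 0 0 0"
}}

```text
time: 9.98
eef_pos: [455.1, 226.6, 192.6]
ee_rot: [0.018, -0.018, -0.707, 0.707]
force: [-0.1, -0.5, -0.2]
gripper_width: 0.988
```

```bash
python3 look.py 7 wrist top; python3 -c "
import cv2
a=cv2.imread('pics/top7.png')[160:295,190:405];cv2.imwrite('pics/top7c.png',cv2.resize(a,None,fx=3.7,fy=3.7,interpolation=cv2.INTER_CUBIC))"
```

```text
9.9833 [455.06771844 226.55007888 192.59563594] [ 0.01760082 -0.01761212 -0.70686152  0.70691359] [-0.10247903 -0.49771854 -0.21611725] 72.6
```

View pics/wrist7.png

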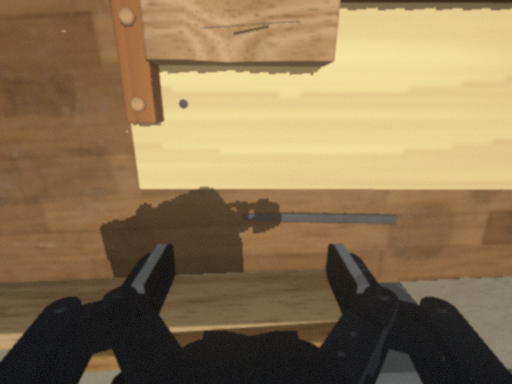

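View pics/top7c.png

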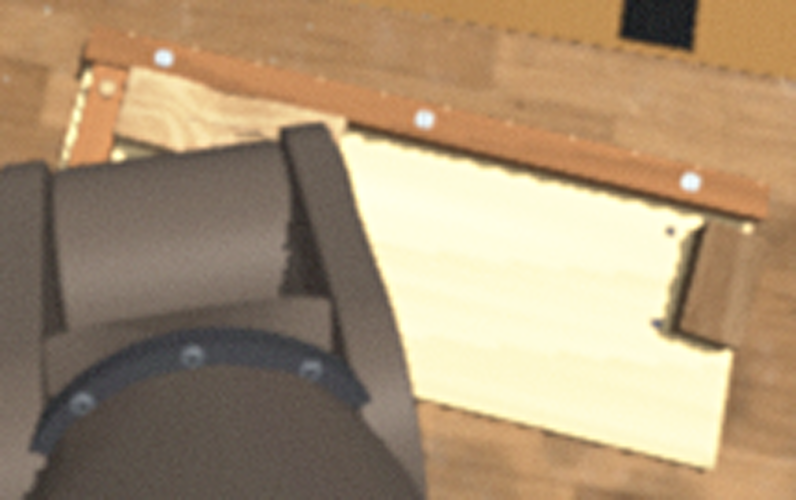

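>>> {"name": "servo_tool", "arguments": {
  "motion": "0.99 0.5 -0.15 -0.5 0; 0.99 0.5 0 -0.7 0; 0.99 0.5 0 -0.7 0; 0.99 0.2 0 -0.6 0; 0.99 0.15 0 -0.3 0; 0.99 0.1 -0.005 0 0; 0.99 0.1 -0.005 0 0; 0.99 0.1 -0.005 0 0"
}}

```text
time: 10.75
eef_pos: [541.4, 220.2, 81.9]
ee_rot: [-0.017, 0.018, 0.707, -0.707]
force: [0.3, 0.1, -0.8]
gripper_width: 0.994
```

```bash
python3 look.py 8 wrist
```

```text
10.75 [541.39404394 220.20643981  81.88124589] [-0.01742539  0.0181339   0.70696482 -0.70680143] [ 0.28193312  0.10362061 -0.76057056] 72.6
```

View pics/wrist8.png

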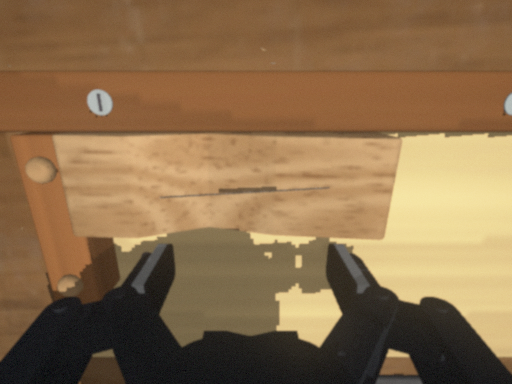

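>>> {"name": "servo_tool", "arguments": {
  "motion": "0.99 0.08 -0.004 0 0; 0.99 0.08 -0.004 0 0; 0.99 0.08 -0.004 0 0; 0.99 0.06 0 0 0; 0.99 0.04 0 0 0; 0.99 0.04 0 0 0; 0.99 0.03 0 0 0; 0.99 0 0 0 0"
}}

```text
time: 11.47
eef_pos: [555.7, 219.9, 80.5]
ee_rot: [0.019, -0.016, -0.706, 0.707]
force: [-9.6, -0.4, 7.2]
gripper_width: 0.988
```

>>> {"name": "servo_tool", "arguments": {
  "motion": "0.99 -0.1 0 0 0; 0.99 -0.3 0 0 0; 0.99 -0.4 0 0.3 0; 0.99 -0.4 0 0.8 0; 0.99 0 -0.3 0.9 0; 0.99 0 -0.6 0.9 0; 0.99 0 -0.2 0.9 0; 0.99 0.5 0 0.5 0"
}}

```text
time: 12.13
eef_pos: [527.7, 175.6, 255.2]
ee_rot: [-0.017, 0.019, 0.707, -0.707]
force: [1.4, 0.1, 0.8]
gripper_width: 0.993
```

```bash
python3 look.py 9 wrist; python3 -c "
import cv2
a=cv2.imread('pics/wrist9.png')
cv2.imwrite('pics/w9c.png',cv2.resize(a[0:220,0:300],None,fx=2.66,fy=2.66,interpolation=cv2.INTER_CUBIC))"
```

```text
12.1333 [527.68051292 175.56298456 255.15923462] [-0.01726649  0.01852945  0.70696296 -0.70679693] [1.36445998 0.08730722 0.79090628] 72.6
```

View pics/w9c.png

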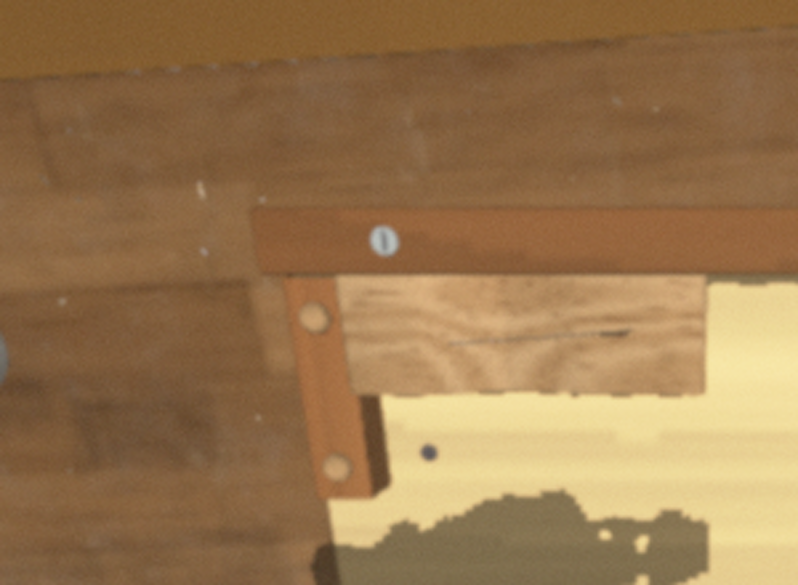

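Run:
```python
from h import *
np.set_printoptions(precision=1,suppress=True)
c=wcam(pickle.load(open("wrist9.pkl","rb")))
f=lambda x,y,z:ray(c,x/2.66,y/2.66,z)
A,B,C,D=f(337,276,47),f(707,275,47),f(705,394,47),f(353,395,47)
print(A,B,C,D,np.degrees(np.arctan2(*(D-C)[[1,0]])),np.linalg.norm(D-C))
S,T=f(336,276,36),f(372,496,36);F,G=f(262,274,36),f(797,273,36)
print("stop",S,T,np.degrees(np.arctan2(*(S-T)[[1,0]])),"fence",F,G,np.degrees(np.arctan2(*(F-G)[[1,0]])))
y=np.array([.0497,.9988]);x=np.array([.9988,-.0497])
print("along: block left",y@A[:2],y@D[:2],"right+140",y@B[:2]+140,y@C[:2]+140,"stop",y@S[:2],y@T[:2])
print("across: near+45",x@D[:2]+45,x@C[:2]+45,"fence",x@F[:2],x@G[:2])
```

```text
[613.  294.5  47. ] [606.3 157.6  47. ] [562.3 159.8  47. ] [568.9 297.   47. ] 87.2222009813485 137.3141937066871
stop [613.2 299.7  36. ] [524.4 302.   36. ] -1.4438566586522619 fence [615.4 328.   36. ] [605.1 122.4  36. ] 87.15458949613613
along: block left 324.66007665243256 324.9139610655998 right+140 327.5539332748524 327.59496145933576 stop 329.85176862921406 327.6753924092681
across: near+45 598.4741795244954 598.644038393279 fence 598.3142098444948 598.3259288442756
```

>>> {"name": "servo_tool", "arguments": {
  "motion": "0 0.5 -0.5 0 0; 0 0.5 -0.5 0 0; 0 0.35 -0.5 -0.5 0; 0 0 0 -0.8 0; 0 0 0 -0.8 0; 0 0 0 -0.8 0; 0 0 0 -0.8 0; 0 0 0 -0.25 0"
}}

```text
time: 12.85
eef_pos: [581.8, 116.6, 89.0]
ee_rot: [0.02, -0.016, -0.707, 0.707]
force: [-1.6, -0.1, -0.3]
gripper_width: -0.002
```

>>> {"name": "servo_tool", "arguments": {
  "motion": "0 0.005 0.2 0.05 0; 0 0.005 0.2 0 0; 0 0 0.1 0 0; 0 0 0.05 0 0; 0 0 0.05 0 0; 0 0 0.05 0 0; 0 0 0.04 0 0; 0 0 0 0 0"
}}

```text
time: 13.52
eef_pos: [583.9, 144.2, 95.9]
ee_rot: [0.017, -0.018, -0.707, 0.707]
force: [-0.5, -2.8, 1.2]
gripper_width: 0.004
```

>>> {"name": "servo_tool", "arguments": {
  "motion": "0 0 0.03 0 0; 0 0 0.03 0 0; 0 0 0.03 0 0; 0 0 0 0 0; 0 0 0 0 0; 0 0 0 0 0; 0 0 0 0 0; 0 0 0 0 0"
}}

```text
time: 14.18
eef_pos: [583.7, 145.1, 95.9]
ee_rot: [0.018, -0.017, -0.706, 0.708]
force: [-2.6, -25.7, 9.2]
gripper_width: 0.002
```

The 25.7 N shows it is hard against the stop. I'll withdraw and look from clear.

>>> {"name": "servo_tool", "arguments": {
  "motion": "0 0 -0.1 0 0; 0 0 -0.2 0 0; 0 0 -0.3 0 0; 0 0 -0.2 0.6 0; 0 -0.2 0 0.9 0; 0 -0.4 0 0.9 0; 0 -0.4 0.4 0.9 0; 0 0 0.8 0.3 0"
}}

```text
time: 14.85
eef_pos: [543.0, 161.6, 243.1]
ee_rot: [-0.017, 0.02, 0.707, -0.707]
force: [1.2, -0.5, -0.0]
gripper_width: 0.003
```

```bash
python3 look.py 10 wrist scene; python3 -c "
import cv2
a=cv2.imread('pics/wrist10.png')
cv2.imwrite('pics/w10c.png',cv2.resize(a[0:220,0:300],None,fx=2.66,fy=2.66,interpolation=cv2.INTER_CUBIC))"
```

```text
14.85 [543.04056336 161.64543147 243.0638935 ] [-0.01749744  0.02002519  0.70701499 -0.70669841] [ 1.2237109  -0.47524059 -0.00718562] 72.6
```

View pics/w10c.png

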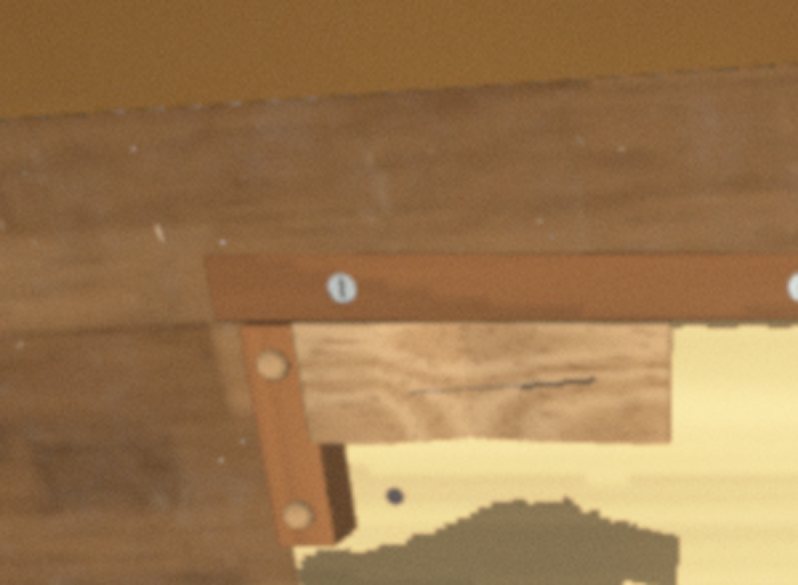

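View pics/scene10c.png

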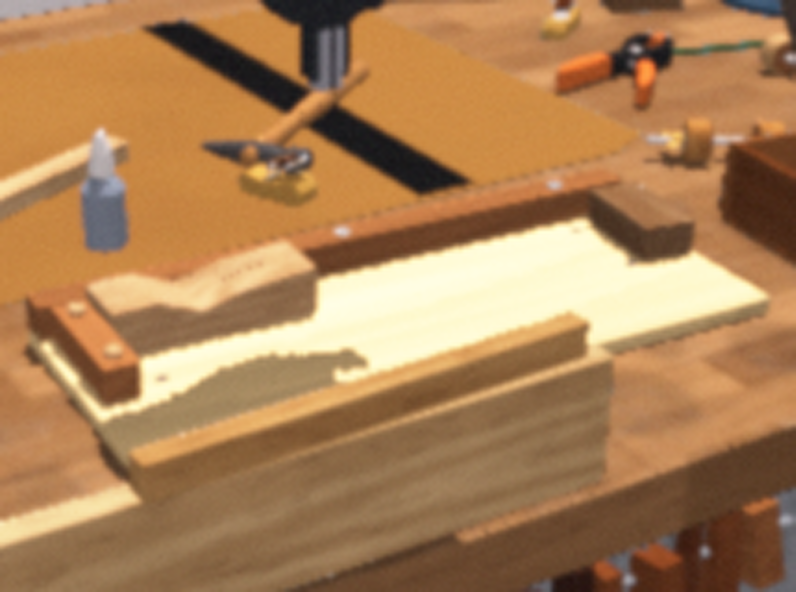

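Run:
```python
from h import *
np.set_printoptions(precision=1,suppress=True)
c=wcam(pickle.load(open("wrist10.pkl","rb")))
f=lambda x,y,z:ray(c,x/2.66,y/2.66,z)
C,D=f(669,443,47),f(315,443,47);B=f(670,323,47)
F,G=f(218,322,36),f(797,321,36);T=f(333,543,36)
y=np.array([.0497,.9988]);x=np.array([.9988,-.0497])
an=lambda a,b:np.degrees(np.arctan2(*(a-b)[[1,0]]))
print("angles",an(D,C),an(F,G),"right+140",y@B[:2]+140,y@C[:2]+140,"stop",y@T[:2],"near+45",x@D[:2]+45,x@C[:2]+45,"fence",x@F[:2],x@G[:2])
```

```text
angles 86.92573246327939 87.01221902138427 right+140 328.0708089974711 328.5448084190911 stop 328.36074837777846 near+45 598.8564162282006 598.3247275720549 fence 598.0233253235643 597.4939371741912
```

>>> {"name": "servo_tool", "arguments": {
  "motion": "0 0 -0.5 0.3 0; 0 0 -0.8 0.3 0; 0 0 -0.8 0.3 0; 0 0 -0.8 0.3 0; 0 0 -0.4 0 0; 0 0 0 0 0; 0 0 0 0 0; 0 0 0 0 0"
}}

```text
time: 15.62
eef_pos: [543.9, 31.7, 285.8]
ee_rot: [-0.018, 0.017, 0.707, -0.707]
force: [0.3, 0.7, -0.5]
gripper_width: -0.003
```

The block is parallel to the fence within 0.1° and flush with both faces to within measuring error, so I'm handing in.

```bash
python3 -c "
from bench import env
print(env.get_state()['time']);print(env.job_done())"
```

```text
15.6167
the job is handed in; nothing more can be done
None
```

The maple block now sits in the corner, its long side against the fence and its end against the stop. I handed the job in at 15.6 s with the hand well above the board and touching nothing.

**How it was pushed:** I used the open fingers to square it up and push it flat to the fence. The shut fingers then slid it along to the stop. A second fence push and a second end push seated it. It was never pinched or lifted.

**Last checks:**
- **Fence:** the block is parallel to it within about 0.1°. The measured gap is within the camera's error of about 1 mm. The fence pushed back with about 10 N on the last side push.
- **End stop:** after the first end push the picture left up to 2 mm of doubt, so I pushed again until the stop pushed back with 26 N. The end then measured within about 0.3 mm of the stop's face.
- **Other things:** in the last scene picture the sanding block, dropper and plane look where they started. I did not recheck the file after the last pushes. The glue bottle was not rechecked, but the hand never went near it.

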